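Load the clamp-adapter tote and hold it up level

ROBOT

A 6-joint arm with a two-finger parallel gripper is mounted at the origin on the work surface. World frame = base frame: x ahead of the robot, y to its left, z up, the work surface at z = 0. Lengths are in m, angles in rad, forces in N, time in s.
With the tool pointing down it reaches from about 0.375 to 0.925 m from the base axis. Payload 5.7 kg.
Tool frame: the origin (TCP) lies midway between the tips of the shut fingers; the grasp point (between the pads) lies 19 mm behind it; z points along the fingers, y is the line along which they close (so a half turn about z gives the same grasp; the last joint's range is limited). The gripper opens to 88 mm and grips with 3 to 60 N. Pads are 20 mm wide; open, the fingers measure 115 mm over their backs; the gripper's body (75 mm by 178 mm) begins 61 mm behind the grasp point.
Start: joints at [-0.115, 0.359, 1.51, -0, 1.272, -0.115], TCP at [0.6, -0, 0.223] pointing down, gripper open.
Joint ranges: [-2.97, 2.97], [-1.01, 2.36], [0.21, 2.38], [-0.96, 4.11], [0.2, 2.71], [-2.98, 2.98]. Speed limits (rad/s): [2.39, 2.39, 3.14, 3.14, 3.14, 3.14].

INTERFACE

Orientations are given as a unit quaternion [x, y, z, w].
In Python, from bench import move_ptp, servo_line, goto_joints, move_gripper, sleep, inverse_kinematics, capture, PlanningError, close_job, spot_in, silhouettes, current_clock, current_joint_pos, current_qvel, current_joint_torque, current_position, current_orientation, current_force, current_torque, current_finger_gap, current_grip_force gives the robot as it stands. Calls block until the motion is done:
- move_ptp(position, orientation): joint-space move of the TCP to a pose.
- servo_line(position, orientation=None, rate=0.15, contact_N=None): straight line of the TCP; orientation=None keeps the orientation; rate is the mean speed in m/s. With contact_N (N) it stops when the force on the tool has changed by that much, and returns True; else False.
- goto_joints(angles): joint-space move.
- move_gripper(opening): finger opening in m; the grip force is fixed at half the most; returns when the fingers have stopped.
- sleep(seconds).
- inverse_kinematics(position, orientation): joint angles nearest the present ones, or None.
- capture(name): name is "scene" or "side" or "wrist"; returns a dict with "image" (480x640x3 uint8, blue, green, red), "range_z" (480x640 float32, m along the optical axis (not along the pixel's ray), 0 where there is no reading), "intrinsics" (3x3 intrinsics, pixels), "R" (3x3) and "t" (3): a world point X has camera coordinates R X + t. Camera axes: x right, y down, z forward; pixel columns grow to the right and rows downward; lengths in m; the calibration is good to about 2 mm. The wrist camera is an equidistant fisheye: a pixel r from the principal point sees the ray r / f radians off the axis. A picture is of the moment at which its call begins.
A pose or a line that the arm cannot do raises PlanningError and nothing moves.
- close_job(): hands the job in; it is judged then, once.
Trained networks look in the newest picture that a camera, given by its name, has taken for a name from the list of things; names that differ only in an ending like _2 or _b are one class to them, and where a whole thing is asked for, a point or a joint stands for the part that bears it (a point fixed in the world has none). Each returns a list of dicts, best first, with "conf" (0 to 1); they miss things now and then, are a little off and sometimes report something else, mostly with a low value. They report only what shows in the picture. A call takes as long as a camera call. They do not tell look-alikes from the thing itself.
- spot_in(camera, query): "xy" ([column, row] in pixels, amid what is visible of it).
- silhouettes(camera, query): "region" (480x640 bool, what is visible of it) and "xy" ([column, row] in pixels, amid what is visible of it).
Readings, each from a call of its own:
- current_clock(): time.
- current_joint_pos(): joint angles.
- current_qvel(): joint speeds.
- current_joint_torque(): joint torques, N m.
- current_position(): TCP position.
- current_orientation(): TCP orientation.
- current_force(): force on the tool from outside, world axes, zero at the start.
- current_torque(): the same for the moment, N m.
- current_finger_gap(): finger opening in m.
- current_grip_force(): force on a finger pad.
Only numpy, scipy, OpenCV 4.12 (cv2) and the standard library are available. Lean on these libraries where they do the work, as an engineer would, in place of code of your own. Each camera call takes 0.05 s, during which the arm holds its last target. There are 200 camera calls.

TASK

From the wooden holder take the clamp adapter that matches the one already in the grey carrier (black round pad, square steel head) and plug its square shank fully home into the carrier's empty socket, with the carrier still standing on its mat, and let go of it. Then take the carrier by its grip bar, lift it straight up to about 12 cm above the bench and keep it there level and still, over its mat, with both adapters seated: finish while holding it in the air, do not put it down. Do not disturb the other adapters or the things lying about.

Things in the scene. Friction and masses are not known exactly. Their poses are not given: they have to be found in the camera images.
- carrier: loose grey plastic tote on the mat, 0.4 kg, any yaw. Base 220 (own x) x 80 (own y) x 34 mm high; a 26 mm square socket, 29 mm deep, chamfered, 75 mm either side of the middle. A middle post (18 x 34 mm) carries a black grip bar 70 mm long along own y, 16 mm thick along own x, 90 to 120 mm above the underside. Origin: centre of underside; z up. Balances about the grip with both sockets filled
- empty_socket (a point): centre of the mouth of the empty socket, on the base block's top face (own x = +75 mm, 34 mm above the carrier's underside); the socket's sides are parallel to the carrier's x and y
- filled_socket (a point): centre of the mouth of the socket that is already filled (own x = -75 mm)
- carrier_grip (a point): middle of the carrier's grip bar, 105 mm above the carrier's underside and 15 mm below the bar's top; its axes are the carrier's, so the fingers close along its x, across the 16 mm thickness
- adapter: clamp adapter to load (0.12 kg), in any of the holder's places, the only one there with a square head. From below: shank 24 mm square, 26 mm long, tapered to 20 mm over its lowest 6 mm; black round pad 52 mm across (26 to 42 mm up); steel head 20 mm square (42 to 74 mm up), faces parallel to the shank's. Origin: centre of shank's underside; z up; x, y square to the faces; quarter turns are alike
- adapter_seat (a point): centre of the underside of the adapter's pad, 26 mm above its origin; when fully seated it lies on the socket's mouth
- spare: the clamp adapter already seated in the carrier's other socket; the same shape as adapter. Origin: centre of the shank's underside
- spare_seat (a point): centre of the underside of the spare's pad, 26 mm above its origin
- stud_adapter: another adapter in the holder, with the same black pad but a round threaded stud 16 mm across on top, 78 mm tall; leave it. Origin: centre of its shank's underside
- cone_adapter: another adapter in the holder, with a dark cone and a round 18 mm stem instead of pad and head, 76 mm tall; leave it. Origin: centre of its shank's underside
- holder: fixed wooden holder block 80 mm (own x) by 260 mm (own y) by 36 mm high, with three 28 mm square places 85 mm apart along its own y. The adapters' pads rest on its top. Origin: centre of the underside
- mat: fixed black rubber mat 250 mm square and 3 mm thick, under the middle of the carrier. Origin: centre of its underside
- tape: bystander: a roll-shaped yellow ring 90 mm across and 24 mm high, lying flat. Origin: centre of its underside
- sanding_block: bystander: cork sanding block 70 x 110 x 30 mm. Origin: centre of its underside
- wheel_nut: bystander: a small turned steel nut blank, 28 mm across and 30 mm high, standing. Origin: centre of its underside
- wrench: bystander: a 200 mm wrench lying flat. Origin: on its underside
- brush: bystander: a 200 mm brush lying flat. Origin: on its underside
- spray_can: bystander: a standing spray can 60 mm across and about 190 mm high. Origin: centre of its underside
- disc_stack: bystander: two grinding discs in a pile, 110 mm across and 24 mm high. Origin: centre of its underside
Mind the look-alikes: they are no part of the job. What is shaped like the carrier but purple is not meant.

How it is judged:
By the outcome, as a careful person would: the job done as asked, in the order asked, and still so for the second after the job is handed in, while the arm keeps its last pose, push and grip.
It also fails if it takes over 51 s, if anything falls off the work surface, if the arm or the gripper's body presses on something with over 40 N, if the wrist force passes 120 N, or if a joint passes its speed limit or range.

## Working session

There is one attempt and no reset: what is moved stays moved. The work goes in short steps, each a Python script; the robot and the scene stay as the last script left them, time stands still between calls to the robot, and variables do not carry over. Pictures are saved under pics/ and viewed, at most 10 in all, crops included, and the job is handed in when it is done.

```bash
mkdir -p pics; ls
cat > h.py <<'E'
import numpy as np, cv2
from bench import *
def world(c, mask=None):
    K,R,t=c["intrinsics"],c["R"],c["t"]; z=c["range_z"]
    v,u=np.nonzero((z>0)&(mask if mask is not None else True))
    zz=z[v,u]
    P=np.stack([(u-K[0,2])/K[0,0]*zz,(v-K[1,2])/K[1,1]*zz,zz],1)
    return (P-t)@R, u, v
E
python3 - <<'E'
from h import *
import pickle
D={}
for n in ["scene","side"]:
    c=capture(n); D[n]=c; cv2.imwrite(f"pics/{n}0.png",c["image"])
    print(n,c["intrinsics"][0,0],(-c["R"].T@c["t"]).round(3))
    for q in ["carrier","adapter","spare","stud_adapter","cone_adapter","holder","mat","empty_socket","carrier_grip"]:
        r=silhouettes(n,q)
        for d in r[:3]:
            P,u,v=world(c,d["region"])
            print(q,round(d["conf"],2),np.round(d["xy"]),d["region"].sum(),np.median(P,0).round(3) if len(P) else "", P[:,2].max().round(3) if len(P) else "")
        D[n,q]=r
pickle.dump(D,open("d.pkl","wb")); print(current_clock())
E
```

```text
pics
scene 570.0637320412098 [1.29  0.521 0.907]
carrier 0.98 [274. 248.] 2924 [ 0.549 -0.159  0.036] 0.225
carrier 0.66 [520. 250.] 3520 [0.238 0.3   0.033] 0.123
adapter 0.96 [510. 320.] 578 [0.475 0.37  0.053] 0.089
spare 0.57 [242. 247.] 390 [ 0.616 -0.19   0.054] 0.09
stud_adapter 0.6 [429. 297.] 517 [0.516 0.207 0.052] 0.09
cone_adapter 0.59 [466. 308.] 583 [0.496 0.288 0.05 ] 0.089
cone_adapter 0.16 [463. 324.] 3990 [0.508 0.302 0.035] 0.054
holder 0.76 [464. 323.] 3972 [0.508 0.302 0.035] 0.054
mat 0.92 [279. 268.] 3961 [ 0.572 -0.112  0.003] 0.09
empty_socket 0.73 [522. 249.] 3763 [0.237 0.299 0.033] 0.124
empty_socket 0.64 [275. 245.] 2993 [ 0.549 -0.159  0.036] 0.241
empty_socket 0.43 [258. 187.] 226 [ 0.37  -0.391  0.006] 0.344
carrier_grip 0.74 [275. 245.] 2759 [ 0.549 -0.159  0.036] 0.127
carrier_grip 0.67 [520. 248.] 3736 [0.236 0.299 0.033] 0.124
side 493.1447647087337 [ 0.142 -0.645  0.901]
carrier 0.85 [357. 290.] 3852 [ 0.523 -0.178  0.038] 0.128
carrier 0.67 [149. 211.] 2889 [0.223 0.279 0.035] 0.126
adapter 0.83 [223. 152.] 334 [0.462 0.362 0.054] 0.089
stud_adapter 0.61 [266. 182.] 331 [0.504 0.2   0.053] 0.091
cone_adapter 0.82 [246. 169.] 285 [0.483 0.279 0.053] 0.09
holder 0.92 [250. 179.] 2082 [0.474 0.256 0.036] 0.09
holder 0.68 [354. 314.] 6817 [ 0.516 -0.224  0.004] 0.123
holder 0.21 [226. 151.] 294 [0.461 0.361 0.055] 0.089
mat 0.84 [356. 316.] 6612 [ 0.518 -0.225  0.004] 0.123
mat 0.49 [358. 290.] 3879 [ 0.523 -0.178  0.038] 0.128
empty_socket 0.82 [148. 213.] 2993 [0.223 0.281 0.035] 0.126
empty_socket 0.81 [354. 293.] 3993 [ 0.524 -0.178  0.038] 0.128
empty_socket 0.64 [250. 181.] 1920 [0.474 0.251 0.036] 0.09
carrier_grip 0.87 [359. 293.] 3914 [ 0.523 -0.179  0.038] 0.128
carrier_grip 0.65 [148. 210.] 3006 [0.223 0.281 0.035] 0.126
carrier_grip 0.39 [318. 418.] 1080 [ 0.319 -0.354  0.008] 0.014
1.0
```

View pics/scene0.png

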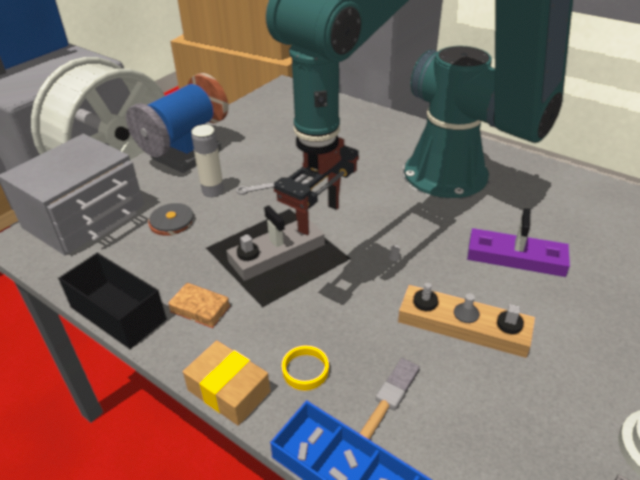

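View pics/side0.png

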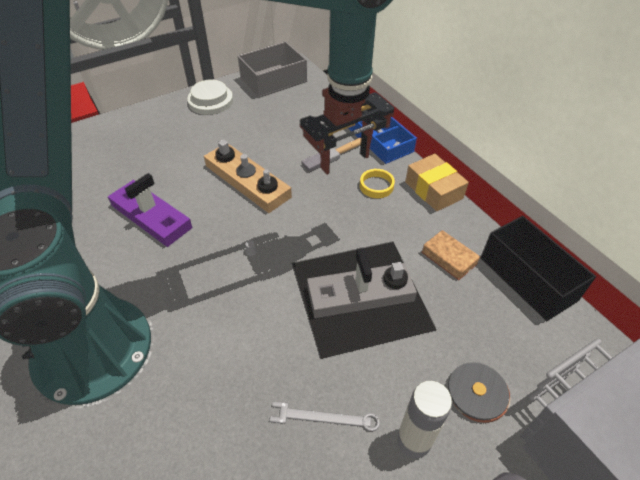

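Scene candidates for the adapter are (429,297) round stud, (466,308) cone, (510,320) square head, and the spare at (242,247), already in the carrier. The grey carrier is at (275,247) and its purple look-alike at (520,250). I choose (510,320), seen in the side view at (223,152). Next I compute poses and check that choice in a close crop.

Run:
```python
from h import *
import pickle
D=pickle.load(open("d.pkl","rb"))
for n in ["scene","side"]:
    c=D[n]; P,u,v=world(c)
    def near(x,y,r,z0,z1): return P[(np.hypot(P[:,0]-x,P[:,1]-y)<r)&(P[:,2]>z0)&(P[:,2]<z1)]
    for nm,(x,y,r,z0,z1) in dict(carrier=(.545,-.165,.16,.030,.044),grip=(.54,-.16,.06,.112,.13),spare=(.61,-.19,.04,.08,.095),holder=(.485,.28,.17,.030,.042),mat=(.545,-.165,.2,-.0,.006),
        adapter=(.468,.366,.03,.078,.095),stud=(.51,.203,.03,.078,.095),cone=(.49,.283,.03,.078,.095)).items():
        Q=near(x,y,r,z0,z1)
        if len(Q)>5:
            rc=cv2.minAreaRect((Q[:,:2]*1000).astype(np.float32)); print(n,nm,len(Q),np.round(rc[0],1),np.round(rc[1],1),round(rc[2],1),"med",np.median(Q,0).round(4))
s=D["scene"]["image"][275:355,390:545]; a=cv2.resize(s,None,fx=4,fy=4,interpolation=3)
t=D["side"]["image"][130:215,195:300]; b=cv2.resize(t,None,fx=4,fy=4,interpolation=3)
w=np.zeros((a.shape[0]+b.shape[0],max(a.shape[1],b.shape[1]),3),np.uint8); w=w[:600]
w[:a.shape[0],:a.shape[1]]=a; b=b[:600-a.shape[0]]; w[a.shape[0]:a.shape[0]+b.shape[0],:b.shape[1]]=b
cv2.imwrite("pics/crop1.png",w)
```

```text
scene carrier 1602 [ 539.3 -172.4] [ 87.  222.5] 71.0 med [ 0.5504 -0.1632  0.0369]
scene grip 195 [ 539.3 -174.2] [76.1 18.5] 70.0 med [ 0.543  -0.1687  0.1219]
scene spare 69 [ 610.  -198.3] [27.5 20.9] 64.8 med [ 0.6112 -0.1959  0.0844]
scene holder 2755 [487.7 285.8] [ 87.4 260.2] 14.8 med [0.4977 0.2998 0.0362]
scene mat 7391 [ 540.7 -164.4] [398.9 390.9] 80.7 med [ 0.5806 -0.1109  0.0021]
scene adapter 104 [468.2 368.5] [23.9 19.7] 15.5 med [0.4692 0.3685 0.0838]
scene stud 60 [511.  203.7] [14.5 14. ] 41.7 med [0.5121 0.2051 0.0867]
scene cone 75 [488.4 286.7] [17.6 19.4] 71.0 med [0.4903 0.2861 0.0853]
side carrier 2546 [ 538.6 -170. ] [ 84.7 221.9] 70.3 med [ 0.5151 -0.172   0.0379]
side grip 273 [ 537.4 -170.9] [71.2 16.5] 69.8 med [ 0.5348 -0.1752  0.1234]
side spare 93 [ 608.  -195.8] [21.6 20.1] 70.3 med [ 0.6065 -0.1977  0.0856]
side holder 1335 [486.1 288. ] [ 83.9 264.2] 14.9 med [0.4797 0.2637 0.0374]
side mat 13989 [ 543.2 -164.9] [396.  399.4] 1.0 med [ 0.5228 -0.2128  0.0025]
side adapter 56 [464.9 369.8] [23.6 21. ] 21.4 med [0.4639 0.3683 0.0846]
side stud 41 [507.2 205.7] [16.6 13. ] 60.2 med [0.506  0.2037 0.0868]
side cone 48 [485.5 287.4] [16.6 18.3] 59.8 med [0.4848 0.285  0.0863]
```

View pics/crop1.png

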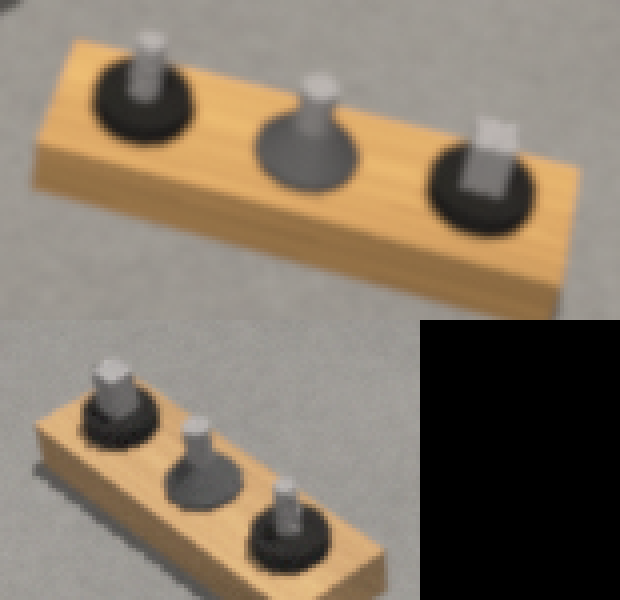

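The crop confirms it: the right-hand one (scene 510,320) has the square head, the left one is a round stud and the middle one is the cone. I'm moving in for wrist-camera refinement.

```bash
cat >> h.py <<'E'
from scipy.spatial.transform import Rotation as Ro
def q(deg):  # tool down, closing axis (tool y) along deg in world
    a=np.radians(deg); y=np.array([np.cos(a),np.sin(a),0]); z=np.array([0,0,-1.]); x=np.cross(y,z)
    return Ro.from_matrix(np.stack([x,y,z],1)).as_quat()
def wworld(c):
    K,R,t=c["intrinsics"],c["R"],c["t"]; z=c["range_z"]
    v,u=np.nonzero(z>0); a=(u-K[0,2])/K[0,0]; b=(v-K[1,2])/K[1,1]; r=np.hypot(a,b)+1e-9
    s=np.tan(r)/r; zz=z[v,u]; ok=r<1.35
    return ((np.stack([a*s*zz,b*s*zz,zz],1)-t)@R)[ok]
def rect(P,x,y,r,z0,z1,nm=""):
    Q=P[(np.hypot(P[:,0]-x,P[:,1]-y)<r)&(P[:,2]>z0)&(P[:,2]<z1)]
    if len(Q)<6: print(nm,"few"); return
    rc=cv2.minAreaRect((Q[:,:2]*1000).astype(np.float32)); print(nm,len(Q),np.round(rc[0],1),np.round(rc[1],1),round(rc[2],1),"med",np.median(Q,0).round(4))
E
python3 - <<'E'
from h import *
import pickle
for d in (-110,-20,70,160,15,-75,105,-165):
    p=[.468,-.146,.15] if d in(-110,-20,70,160) else [.467,.369,.15]
    j=inverse_kinematics(p,q(d)); print(d,None if j is None else np.round(j,2))
def look(nm,p,d):
    move_ptp(p,q(d)); c=capture("wrist"); cv2.imwrite(f"pics/{nm}.png",c["image"]); pickle.dump(c,open(nm+".pkl","wb")); return wworld(c)
P=look("wc",[.50,-.157,.26],70)
rect(P,.5385,-.171,.14,.03,.044,"carrier");rect(P,.5385,-.171,.05,.115,.13,"grip");rect(P,.609,-.197,.02,.078,.095,"spare")
P=look("wa",[.467,.369,.2],105)
rect(P,.467,.369,.02,.078,.095,"adapter");rect(P,.487,.287,.15,.03,.042,"holder")
print(current_clock(),current_position())
E
```

```text
-110 [-0.44  0.29  1.83 -0.    1.02  1.48]
-20 [-0.44  0.29  1.83 -0.    1.02 -0.09]
70 [-0.44  0.29  1.83 -0.    1.02 -1.67]
160 None
15 [ 0.55  0.42  1.6  -0.    1.11  0.29]
-75 [ 0.55  0.42  1.6  -0.    1.11  1.86]
105 [ 0.55  0.42  1.6  -0.    1.11 -1.28]
-165 [ 0.55  0.42  1.6  -0.    1.11 -2.85]
carrier 9381 [ 538.7 -173.1] [ 80.7 219.8] 69.9 med [ 0.5039 -0.1641  0.0366]
grip 1529 [ 537.9 -173.3] [69.6 16.6] 69.2 med [ 0.5372 -0.1726  0.1222]
spare 360 [ 608.5 -198.8] [19.5 20.3] 70.1 med [ 0.6072 -0.198   0.0845]
adapter 677 [466.1 367.9] [20.3 19.5] 14.9 med [0.4657 0.3677 0.0836]
holder 14951 [487.8 285.2] [ 81.3 261.3] 14.8 med [0.4813 0.3075 0.0357]
4.3917 [0.46772788 0.36811458 0.200171  ]
```

Run:
```python
from h import *
move_gripper(.05)
servo_line([.466,.3678,.10],q(105),rate=.15); print(current_position())
print(servo_line([.466,.3678,.0565],rate=.06,contact_N=8),current_position())
move_gripper(0); print("gap",current_finger_gap(),current_grip_force(),current_clock())
servo_line([.466,.3678,.22],rate=.15)
print("gap",current_finger_gap(),current_force(),current_clock())
move_ptp([.4685,-.1475,.20],q(70)); sleep(.3)
c=capture("wrist"); cv2.imwrite("pics/held.png",c["image"]); P=wworld(c)
rect(P,.5385,-.173,.14,.03,.044,"carrier");rect(P,.5385,-.173,.05,.115,.13,"grip");rect(P,.609,-.198,.02,.078,.095,"spare")
print(current_position(),current_clock(),current_finger_gap())
```

```text
[0.46655951 0.36817594 0.10063165]
False [0.4661916  0.36792539 0.05658967]
gap 0.01975253905188348 30.000354051589966 7.4083
gap 0.019757100356262124 [-0.39741362  0.52290269 -1.59030515] 8.65
carrier 4537 [ 538.6 -173.5] [ 79.9 219.9] 70.1 med [ 0.457  -0.1431  0.0366]
grip 381 [ 540.  -172.8] [35.9  7.8] 69.3 med [ 0.5399 -0.1729  0.1226]
spare 295 [ 609.6 -199.5] [19.5 17.9] 70.8 med [ 0.6096 -0.1992  0.0846]
[ 0.4686829  -0.14717038  0.20000402] 10.8667 0.019511225768178715
```

View pics/held.png

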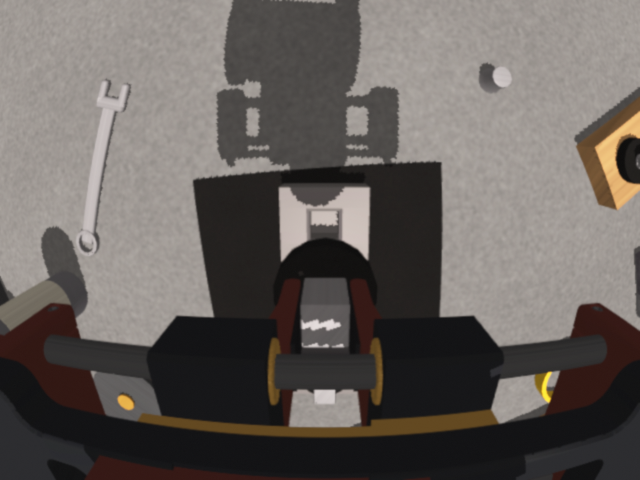

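The held adapter's pad is at (325,270), with the empty socket just ahead of it at (323,222). It is square to the carrier, so I'm inserting it now.

Run:
```python
from h import *
x,y=.4682,-.1477
servo_line([x,y,.095],q(70),rate=.12); sleep(.2); f0=np.array(current_force())
print(current_position(),f0)
h=servo_line([x,y,.0545],rate=.03,contact_N=15)
print(h,current_position(),(np.array(current_force())-f0).round(1),current_finger_gap(),current_clock())
```

```text
[ 0.46870672 -0.14793826  0.09565268] [ 0.8780507   0.4792448  -0.99793976]
True [ 0.46799296 -0.14759234  0.05762818] [-1.6 -0.3  5.5] 0.019869336750845575 13.2333
```

Contact came at z=0.0576, the expected seated height. I'm releasing and checking.

Run:
```python
from h import *
x,y=.4682,-.1477
move_gripper(.05); servo_line([x,y,.16],rate=.15)
move_ptp([.5385,-.173,.25],q(-20)); sleep(.2)
c=capture("wrist"); cv2.imwrite("pics/after.png",c["image"]); P=wworld(c)
def rep(P):
    rect(P,.5385,-.173,.14,.03,.044,"carrier");rect(P,.5385,-.173,.05,.115,.13,"grip");rect(P,.609,-.198,.02,.078,.095,"spare");rect(P,.468,-.148,.02,.078,.098,"adapter")
    rect(P,.609,-.198,.035,.047,.062,"sparepad");rect(P,.468,-.148,.035,.047,.062,"adpad")
rep(P); print("side")
c=capture("side"); rep(world(c)[0]); a=c["image"][230:350,270:450]; cv2.imwrite("pics/after_side.png",cv2.resize(a,None,fx=4,fy=4,interpolation=3))
print(current_clock(),current_position())
```

```text
carrier 10395 [ 538.8 -172.9] [ 80.7 220.9] 70.0 med [ 0.5432 -0.171   0.0367]
grip 1726 [ 538.9 -172.7] [69.6 16.6] 70.4 med [ 0.5396 -0.1714  0.1224]
spare 493 [ 609.5 -198.2] [19.7 20.6] 71.2 med [ 0.6089 -0.1978  0.0846]
adapter 487 [ 468.9 -147.4] [19.5 20.5] 69.0 med [ 0.4693 -0.1471  0.0845]
sparepad 1388 [ 609.3 -198. ] [50.4 51.4] 66.3 med [ 0.6048 -0.1914  0.0526]
adpad 1383 [ 469.1 -147.3] [50.2 51.2] 71.8 med [ 0.4757 -0.1438  0.0526]
side
carrier 2211 [ 537.7 -170.5] [ 83.8 220.3] 70.3 med [ 0.5258 -0.1785  0.038 ]
grip 253 [ 537.4 -170.9] [71.1 16.9] 70.2 med [ 0.5354 -0.173   0.1233]
spare 98 [ 608.2 -196.2] [19.5 21. ] 69.0 med [ 0.6065 -0.197   0.0853]
adapter 102 [ 467.2 -145.1] [23.9 20. ] 68.6 med [ 0.4664 -0.1469  0.0852]
sparepad 291 [ 605.5 -197.5] [46.4 51.3] 37.6 med [ 0.6001 -0.2045  0.0539]
adpad 302 [ 465.7 -147.3] [48.5 48.3] 58.1 med [ 0.4595 -0.1536  0.054 ]
16.4333 [ 0.5383486  -0.17296067  0.24989637]
```

View pics/after_side.png

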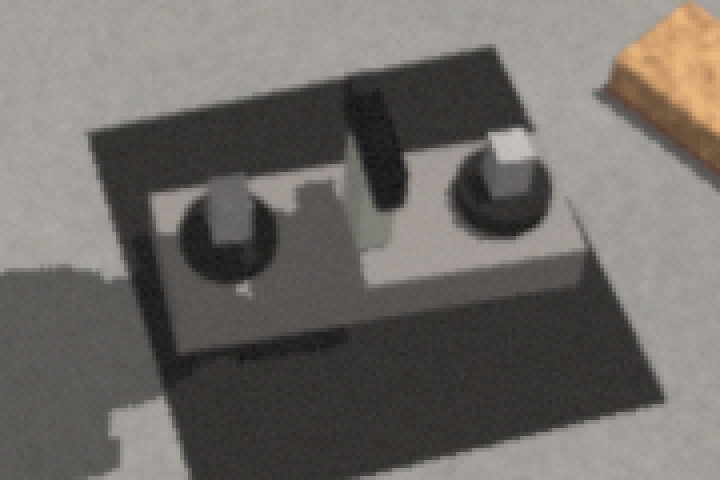

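The adapter is fully home: both heads top out at 0.0845 and both pads at 0.0526, level with the spare. The picture shows both pads flush on the base, with the adapter at about (230,225) and the spare at about (505,190). Next I grip the bar and lift.

Run:
```python
from h import *
x,y=.5385,-.1728
servo_line([x,y,.14],q(-20),rate=.15)
print(servo_line([x,y,.096],rate=.06,contact_N=8),current_position())
move_gripper(0); sleep(.2); print("gap",current_finger_gap(),current_grip_force())
p=current_position(); servo_line([p[0],p[1],.213],rate=.06); sleep(.5)
print(current_position(),current_finger_gap(),current_force(),current_torque(),current_clock())
c=capture("wrist"); cv2.imwrite("pics/lift.png",c["image"]); P=wworld(c)
Q=P[(np.hypot(P[:,0]-x,P[:,1]-y)<.14)&(P[:,2]>.135)&(P[:,2]<.163)]
c=capture("side"); S=world(c)[0]
for P in (P,S):
    rect(P,.609,-.198,.025,.19,.215,"spare");rect(P,.468,-.148,.025,.19,.215,"adapter")
    rect(P,.609,-.198,.035,.162,.18,"sparepad");rect(P,.468,-.148,.035,.162,.18,"adpad");rect(P,x,y,.13,.145,.162,"carrier")
cv2.imwrite("pics/lift_side.png",cv2.resize(c["image"][150:350,230:480],None,fx=3,fy=3))
```

```text
False [ 0.53870568 -0.17291005  0.09609948]
gap 0.015840352458657073 41.06066420674324
[ 0.53827329 -0.17267087  0.21303599] 0.015714620026052284 [ 0.2979966  -0.55834991 -6.73723704] [-0.00175614  0.03393398 -0.05944052] 21.625
spare 1587 [ 609.1 -198.1] [20.  20.8] 69.5 med [ 0.6079 -0.1961  0.2012]
adapter 1612 [ 468.4 -147.4] [20.9 20.9] 70.1 med [ 0.471  -0.1465  0.2011]
sparepad 3394 [ 607.7 -196.2] [51.6 46. ] 30.4 med [ 0.6017 -0.1886  0.1695]
adpad 3403 [ 471.6 -146. ] [45.3 51.1] 24.8 med [ 0.4784 -0.1402  0.1694]
carrier 22922 [ 538.7 -173.1] [ 80.8 221.4] 70.0 med [ 0.5496 -0.1641  0.1535]
spare 141 [ 608.3 -195.5] [22.5 20.4] 73.2 med [ 0.6061 -0.1987  0.2018]
adapter 137 [ 467.  -145.1] [21.9 20.2] 70.5 med [ 0.4661 -0.1483  0.202 ]
sparepad 361 [ 605.6 -198.1] [47.2 51.1] 41.9 med [ 0.6001 -0.2042  0.1705]
adpad 383 [ 466.9 -145.9] [51.9 48. ] 58.3 med [ 0.4601 -0.1539  0.1706]
carrier 2592 [ 537.9 -170.4] [ 84.1 220.9] 69.7 med [ 0.5257 -0.1802  0.1547]
```

View pics/lift_side.png

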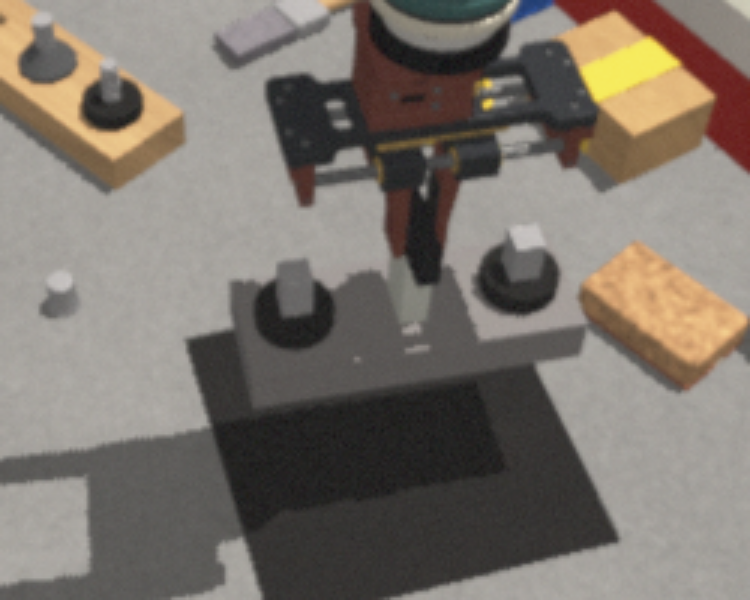

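The carrier hangs level over its mat with the underside at about 0.12 m. Both adapters are seated, at (295,300) and (520,265), and the other adapters and bystanders look undisturbed.

```bash
python3 -c "
from bench import *
print(abs(current_qvel()).max() if hasattr(current_qvel(),'max') else current_qvel(),current_finger_gap()); print(close_job())"
```

```text
0.0007602101396190235 0.015638589635566455
the job is handed in; nothing more can be done
None
```

I plugged the square-head adapter fully into the carrier, then lifted the carrier by its grip bar. I handed the job in with it held level and still about 12 cm above the bench, over its mat, both adapters seated, at about 22 s of the 51 s allowed.

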